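# Open the yellow draw canister on the classroom carousel

### The arm

A 7-joint arm with a two-finger parallel gripper is mounted at the origin on the work surface. World frame = base frame: x ahead of the robot, y to its left, z up, the work surface at z = 0. Lengths are in m, angles in degrees, forces in N, time in s.
With the tool pointing down it reaches from about 0.4 to 0.875 m from the base axis. Payload 6.5 kg.
Tool frame: the origin (TCP) lies between the finger pads; the fingertips stand 22 mm ahead of it and the grasp point (between the pads) lies 3 mm ahead of it; z points along the fingers, y is the direction in which the jaws open and shut (so a half turn about z gives the same grasp; the last joint's range is limited). The gripper opens to 88 mm and grips with 3 to 60 N. Pads are 18 mm wide; open, the fingers measure 123 mm over their backs; the gripper's body (75 mm by 187 mm) begins 45 mm behind the grasp point.
Start: joints at [73.442, 30.733, -0.252, 88.115, 0.149, 61.152, -4.079], TCP at [0.144, -0.634, 0.233] pointing down, gripper open.
Joint ranges: [-154.64, 154.64], [-21.42, 123.67], [-72.66, 72.17], [13.99, 137.28], [-74.86, 254.86], [10.95, 109.41], [-158.01, 158.01]. Speed limits (degrees/s): [136.94, 136.94, 180, 180, 180, 180, 180].

### API

Orientations are given as a 3x3 rotation matrix whose columns are the frame's x, y, z axes.
In Python, from rig import r gives the robot as it stands.
- The arm moves only by the tool servo_tool, never from a script. Its argument "motion" is a list of rows, each a list of 7 numbers: the turn, a rotation vector about the tool's x, y, z in degrees, then the shift along the tool's x, y, z in m, then the closure in counts, from 0 (fully open) to 255 (shut). A call has 1 to 12 rows; each row shifts and turns the commanded pose from where the row before left it, along the tool's axes as they then stand; what a row does not reach is not made up. A row lasts 1/10 s, in which the tool goes at most 50 mm and 8.59 degrees, less where a joint would pass 70% of its speed; a pose out of reach is approached as far as the arm can. A call with a gripper value outside its range is refused whole. The fingers move at their own pace and stop on an object; "force" is the grip in N (left out, the last holds). Time passes only in rows, so rows that do not move let the fingers close. It gives the time, the measured TCP pose, the force and the opening at its end, in the units of the state.
- r.read_state(): the state, without advancing time (a new reading comes with each control period).
- r.camera(name): name is "scene" or "top" or "wrist"; returns a dict with "frame" (400x640x3 uint8, red, green, blue), "vertical_fov" (degrees; the focal length in pixels is half the picture's height over the tangent of half this angle, whatever the lens; pixels are square), "cx", "cy" (the principal point, pixels), "xyz" and "attitude" of the camera in the world; the wrist camera has in their place "hand_eye" (4x4, takes a point from camera to tool coordinates, whose origin is the TCP and whose axes are the flange's). Camera axes: x right, y up, looking along -z (the intrinsics and any distortion apply to the point x, -y, -z); pixel columns grow to the right and rows downward; lengths in m; the calibration is good to about 2 mm. A picture is of the moment at which its call begins: read the wrist's pose just before it. There is no depth.
- r.hand_in(): hands the job in, once; it reports no verdict.
The state is a dict: "time": time; "joints": joint angles; "qvel": joint speeds; "joint_efforts": joint torques, N m; "tool_pos": TCP position; "ee_rot": TCP orientation; "contact_force": force on the tool from outside, world axes, zero at the start; "torque": the same for the moment, N m; "width": opening from 0.0 (shut) to 1.0 (fully open).
Only numpy, scipy, OpenCV 4.12 (cv2) and the standard library are available. Lean on these libraries where they do the work, as an engineer would, in place of code of your own. Each camera call takes 0.05 s, during which the arm holds its last target. There are 200 camera calls.

### The job

Bring the canister with the yellow lid round to the red pointer at the front by pushing the carousel's upright posts until it clicks in, unscrew the yellow lid there without forcing it, and gently set the lid down flat, right way up, inside the felt-lined tray. Leave the open canister clicked in at the front, the other lids screwed on, and everything else on the table where it is.

Things in the scene. Friction and masses are not known exactly. Their poses are not given: they have to be found in the camera images.
- carousel: fixed base of a rotary carousel; origin on the table on the turning axis. Its -x axis points to the FRONT (robot side), where a red pointer, 48 mm high, stands 176 mm from the axis. On it turns a wooden turntable 284 mm across, top 46 mm above the table, with four canisters (84 mm across, 90 degrees apart, axes 90 mm from the turning axis) whose screw lids have bar handles that end 190 mm up.
- turret (a joint): turntable angle, positive anticlockwise from above, 0 at the start, endless both ways. A spring detent (brass roller under the front rim) holds it at each quarter turn (multiples of 1.571), one canister then being at the front. About 5 N on a post pushes it over; it snaps in when within about 0.08 rad of the middle. Elsewhere light friction: it stops when no longer pushed.
- post0 (a point): push post 0, one of four fixed upright on the turntable midway between canisters: aluminium, 14 mm thick, axis 125 mm from the turning axis, 40 mm of free gap to the canister each side. This point: on its axis 180 mm above the table, 5 mm below the top of its black ball
- post1 (a point): push post 1, one of four fixed upright on the turntable midway between canisters: aluminium, 14 mm thick, axis 125 mm from the turning axis, 40 mm of free gap to the canister each side. This point: on its axis 180 mm above the table, 5 mm below the top of its black ball
- post2 (a point): push post 2, one of four fixed upright on the turntable midway between canisters: aluminium, 14 mm thick, axis 125 mm from the turning axis, 40 mm of free gap to the canister each side. This point: on its axis 180 mm above the table, 5 mm below the top of its black ball
- post3 (a point): push post 3, one of four fixed upright on the turntable midway between canisters: aluminium, 14 mm thick, axis 125 mm from the turning axis, 40 mm of free gap to the canister each side. This point: on its axis 180 mm above the table, 5 mm below the top of its black ball
- front_spot (a point): the front position: point on the axis of the canister that stands at the front, at the height of its lid's top face (154 mm above the table). Fixed to the base, 90 mm from the turning axis.
- lid_yellow_grip (a point): middle of the yellow screw lid's bar handle, which is 70 mm long (lid's x axis), 18 wide (y), 36 high. Lid 83 mm across, 26 high, about 0.09 kg; this point is 18 mm above its top face, 44 above its lower edge, on which it stands when set down. Right-hand thread: anticlockwise from above loosens. How far differs every time (65 to 125 degrees); the thread itself is described under lid_yellow.
- lid_blue_grip (a point): the blue lid of another canister, same shape and size as the yellow one; this point is the middle of its bar handle. To be left screwed on.
- lid_green_grip (a point): the green lid of another canister, same shape and size as the yellow one; this point is the middle of its bar handle. To be left screwed on.
- lid_red_grip (a point): the red lid of another canister, same shape and size as the yellow one; this point is the middle of its bar handle. To be left screwed on.
- lid_yellow: the yellow lid, origin at the centre of its lower edge; it turns easily. Two lugs inside run under a two-start thread. Until they are clear, pulling up meets a hard catch after 1.5 to 6 mm. Once clear, for about 35 degrees more it lifts straight off (25 mm up is clear of the neck); then the lugs meet a hard stop against further turning.
- tray_in (a point): centre of the inner floor (6 mm above the table) of a fixed square wooden tray with grey felt, 170 x 170 mm outside, 158 x 158 mm inside, rim 18 mm high; its x and y axes are parallel to its sides. It stands to the left or to the right of the carousel.
- mug: blue ceramic mug, 80 mm across, 95 mm high; loose bystander, origin under its centre on the table
- glue: white glue bottle with orange cap, 52 mm across, 135 mm high; loose bystander, origin under its centre on the table
- stapler: blue and black desk stapler, 150 x 36 x 55 mm; loose bystander, origin under its centre on the table
- cactus: small cactus in a terracotta pot, 90 mm across, 142 mm high; loose bystander, origin under its centre on the table
- pencil_jar: glass jar of pencils with a yellow band, 90 mm across, 175 mm high; loose bystander, origin under its centre on the table
There are look-alikes about, which are no part of the job. Of the things shaped like the part that bears tray_in, the dark wooden one is meant. Of the things that look like the lid_yellow, the larger one is meant.

How it is judged (in metres and radians):
On the way, in this order (a step that is already met when the one before it is completed fails the run):
1. the canister with the yellow lid stands clicked in at the front, lid on (horizontal distance between lid_yellow_grip and front_spot below 0.009 m and height (world z) of lid_yellow_grip below 0.181 m and (value of joint turret between -4.7724 and -4.6524 rad or value of joint turret between -3.2016 and -3.0816 rad or value of joint turret between -1.6308 and -1.5108 rad or value of joint turret between 1.5108 and 1.6308 rad or value of joint turret between 3.0816 and 3.2016 rad or value of joint turret between 4.6524 and 4.7724 rad) and velocity of joint turret between -0.1 and 0.1 rad/s), for 0.2 s.
2. the yellow lid has come off upwards at the front (z of lid_yellow_grip in the frame of front_spot above 0.04 m and horizontal distance between lid_yellow_grip and front_spot below 0.04 m and (value of joint turret between -4.7724 and -4.6524 rad or value of joint turret between -3.2016 and -3.0816 rad or value of joint turret between -1.6308 and -1.5108 rad or value of joint turret between 1.5108 and 1.6308 rad or value of joint turret between 3.0816 and 3.2016 rad or value of joint turret between 4.6524 and 4.7724 rad)), for 0.05 s.
At the end, for the whole second after the job is handed in: The yellow lid lies flat (within 0.1 rad) and right way up on the tray's felt, its centre within 45 mm of the tray's centre along both sides; the turntable is within 0.06 rad of a click position with the open canister at the front; the other three lids are still on their canisters (x of lid_yellow_grip in the frame of tray_in between -0.045 and 0.045 m and y of lid_yellow_grip in the frame of tray_in between -0.045 and 0.045 m and z of lid_yellow_grip in the frame of tray_in below 0.05 m and angle between lid_yellow_grip's own z axis and vertical below 0.1 rad and (value of joint turret between -4.7724 and -4.6524 rad or value of joint turret between -3.2016 and -3.0816 rad or value of joint turret between -1.6308 and -1.5108 rad or value of joint turret between 1.5108 and 1.6308 rad or value of joint turret between 3.0816 and 3.2016 rad or value of joint turret between 4.6524 and 4.7724 rad) and horizontal distance between each of lid_blue_grip, lid_green_grip, lid_red_grip and front_spot above 0.06 m and height (world z) of lid_blue_grip between 0.162 and 0.181 m and height (world z) of lid_green_grip between 0.162 and 0.181 m and height (world z) of lid_red_grip between 0.162 and 0.181 m); the robot touches nothing.
It fails at once if another lid comes off its canister or is lifted against its thread (height (world z) of any of lid_blue_grip, lid_green_grip, lid_red_grip above 0.184 m or height (world z) of any of lid_blue_grip, lid_green_grip, lid_red_grip below 0.15 m).
It fails at once if a bystander is shoved more than 25 mm (distance of any of mug, glue, stapler, cactus, pencil_jar from where it was at the start of the episode above 0.025 m).
It fails at once if the yellow lid is wrenched against its canister with more than 90 N (contact force between lid_yellow and turret above 90 N).
It fails at once if the yellow lid is dropped or knocked: it moves faster than 0.6 m/s while not held (linear speed of lid_yellow above 0.6 m/s and contact force between lid_yellow and the fingers below 0.2 N).
It also fails if it takes over 72 s, if anything falls off the work surface, if the arm or the gripper's body presses on something with over 40 N, if the wrist force passes 120 N, or if a joint passes its speed limit or range.

## Working session

There is one attempt and no reset: what is moved stays moved. The work goes in short steps, Python scripts to look and compute and a tool call to move; the robot and the scene stay as the last step left them, time stands still between calls to the robot, and variables do not carry over. Pictures are saved under pics/ and viewed, about 8 in all and at most 12, crops included, and the job is handed in when it is done.

Besides the shell and the picture viewer there is one more tool, called after "Request:" as name([rows], argument=value, ...), one row to a line, values as JSON. servo_tool: Moves the arm, as the interface text tells. Its arguments: {"type":"object","properties":{"motion":{"type":"array","items":{"type":"array","items":{"type":"number"}}},"force":{"type":"number"}},"required":["motion"]}

```bash
ls; mkdir -p pics
cat > h.py <<'E'
from rig import r
import numpy as np, cv2
def snap(n,f):
    s=r.read_state(); c=r.camera(n); cv2.imwrite('pics/'+f,c['frame'][:,:,::-1]); return s,c
E
python3 - <<'E'
from h import *
for n in ('scene','top'):
    s,c=snap(n,n+'1.png'); print({k:v for k,v in c.items() if k!='frame'})
s,c=snap('wrist','w1.png');print({k:v for k,v in c.items() if k!='frame'});print(s)
E
```

```text
pics
{'vertical_fov': 57.30208531089166, 'cx': 313.5831970957889, 'cy': 202.36707738067554, 'xyz': array([1.46684046, 0.32743384, 0.96596354]), 'attitude': array([[-0.34857512, -0.59855695,  0.72126622],
       [ 0.93714004, -0.23590843,  0.25712985],
       [ 0.01624592,  0.76555652,  0.64316349]])}
{'vertical_fov': 51.3481933447891, 'cx': 317.0586536536468, 'cy': 198.11314193568487, 'xyz': array([ 0.36249829, -0.01282921,  1.70277082]), 'attitude': array([[ 0.01509671,  0.99453333, -0.1033225 ],
       [-0.99988475,  0.01484999, -0.00315675],
       [-0.00160515,  0.10335825,  0.9946429 ]])}
{'vertical_fov': 71.64624316820395, 'cx': 324.26406035832986, 'cy': 197.82464190698505, 'hand_eye': array([[ 7.40340099e-04,  9.65033222e-01,  2.62126558e-01,
         6.62550066e-02],
       [ 9.99999553e-01, -5.60414494e-04, -7.61163483e-04,
        -6.92357225e-04],
       [-5.87648526e-04,  2.62127004e-01, -9.65033206e-01,
        -1.50085990e-01],
       [ 0.00000000e+00,  0.00000000e+00,  0.00000000e+00,
         1.00000000e+00]])}
{'time': 0.1, 'joints': array([73.43919826, 30.77305257, -0.2547891 , 88.16300194,  0.14760498,
       61.15268547, -4.07904078]), 'qvel': array([ 0.03176672, -0.03142687,  0.09249241, -0.17545517,  0.03925274,
       -0.02145593,  0.04301614]), 'joint_efforts': array([ 3.20418068e-03, -5.72082889e+01,  9.94243585e-01, -2.52232718e+01,
       -5.61745651e-02,  1.34026614e-02,  3.12655186e-05]), 'tool_pos': array([ 0.14352776, -0.63339007,  0.23234164]), 'ee_rot': array([[ 9.75257130e-01,  2.21073173e-01, -4.27569754e-04],
       [ 2.21073569e-01, -9.75256007e-01,  1.48274768e-03],
       [-8.91942370e-05, -1.54058462e-03, -9.99998809e-01]]), 'contact_force': array([ 0.52956586,  0.50140291, -0.08734847]), 'torque': array([ 0.00232908,  0.03968514, -0.01035066]), 'width': 0.9996683927565663}
```

View pics/top1.png

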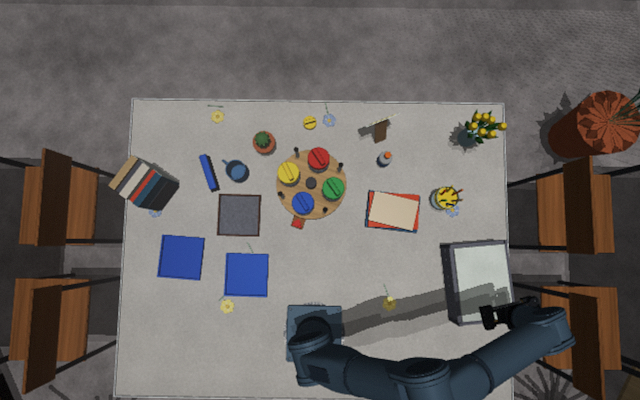

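View pics/scene1.png

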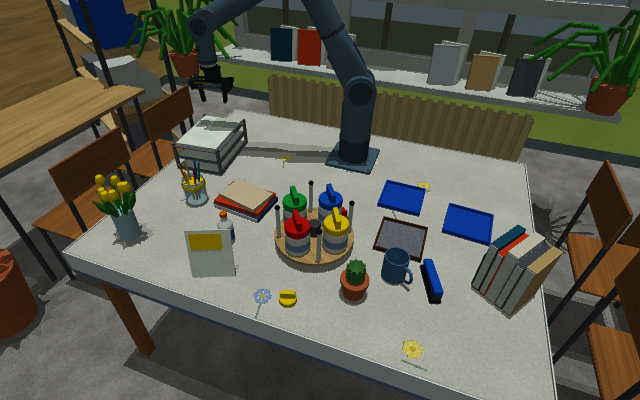

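Run:
```python
import cv2,numpy as np
a=cv2.imread('pics/top1.png')[140:245,205:360]; b=cv2.imread('pics/scene1.png')[175:275,265:435]
a=cv2.resize(a,None,fx=5,fy=5,interpolation=cv2.INTER_CUBIC); cv2.imwrite('pics/tc.png',a)
b=cv2.resize(b,None,fx=4.7,fy=4.7,interpolation=cv2.INTER_CUBIC);cv2.imwrite('pics/sc.png',b)
```

```text
(no output)
```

View pics/tc.png

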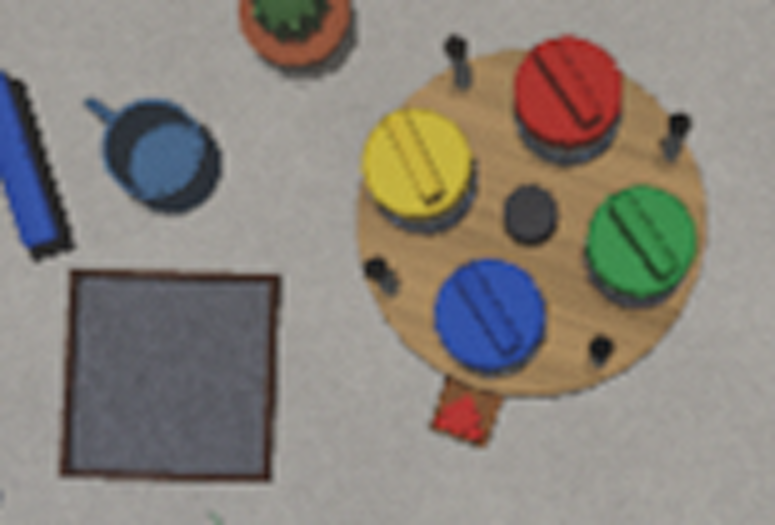

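View pics/sc.png

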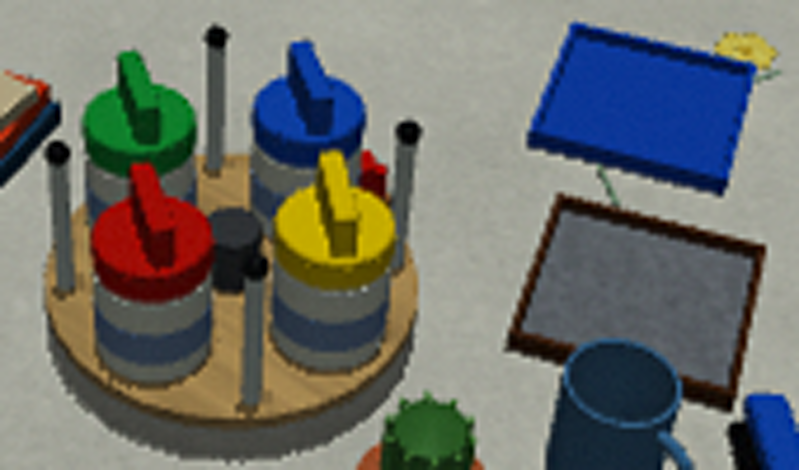

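```bash
cat >> h.py <<'E'
def ray(c,uv,pose=None):
    f=200/np.tan(np.radians(c['vertical_fov']/2))
    if pose is None: o,R=np.array(c['xyz']),np.array(c['attitude'])
    else: 
        p,Rt=pose; H=c['hand_eye']; o=p+Rt@H[:3,3]; R=Rt@H[:3,:3]
    d=R@np.array([(uv[0]-c['cx'])/f,-(uv[1]-c['cy'])/f,-1]); return o,d/np.linalg.norm(d)
def atz(rd,z): o,d=rd; return o+d*(z-o[2])/d[2]
def tri(rs):
    A=0;b=0
    for o,d in rs:
        P=np.eye(3)-np.outer(d,d);A=A+P;b=b+P@o
    x=np.linalg.solve(A,b); return x,[round(1e3*np.linalg.norm((np.eye(3)-np.outer(d,d))@(x-o)),1) for o,d in rs]
def proj(c,x,pose=None):
    f=200/np.tan(np.radians(c['vertical_fov']/2))
    if pose is None: o,R=np.array(c['xyz']),np.array(c['attitude'])
    else:
        p,Rt=pose; H=c['hand_eye']; o=p+Rt@H[:3,3]; R=Rt@H[:3,:3]
    q=R.T@(np.array(x)-o); return np.array([c['cx']+f*q[0]/-q[2],c['cy']-f*q[1]/-q[2]])
E
cat > m1.py <<'E'
from h import *
np.set_printoptions(precision=4,suppress=True)
t=r.camera('top'); s=r.camera('scene')
T=lambda u,v:(205+(u+.5)/5-.5,140+(v+.5)/5-.5)
S=lambda u,v:(265+(u+.5)/4.7-.5,175+(v+.5)/4.7-.5)
P=[]
for a,b in [((456,47),(257,266)),((679,124),(58,152)),((600,348),(216,37)),((376,269),(408,132))]:
    x,e=tri([ray(t,T(*a)),ray(s,S(*b))]);print('post',x,e,atz(ray(t,T(*a)),.18),atz(ray(s,S(*b)),.18));P.append(x)
print('axis',np.mean(P,0),[np.linalg.norm((p-np.mean(P,0))[:2]) for p in P],[np.degrees(np.arctan2(*(p-np.mean(P,0))[1::-1])) for p in P])
L=[]
for n,a,b in [('y',(417,163),(336,220)),('r',(568,92),(152,231)),('g',(641,242),(140,119)),('b',(490,315),(308,108))]:
    x,e=tri([ray(t,T(*a)),ray(s,S(*b))]);l=atz(ray(t,T(*a)),.154);L.append(l);print(n,x,e,l)
print('ax',np.mean(L,0)); ax=np.mean(L,0)
print([np.degrees(np.arctan2(*(p-ax)[1::-1])) for p in L])
for a,b in [((71,270),(730,410)),((280,275),(508,347)),((270,480),(558,195)),((61,474),(765,245))]:
    x,e=tri([ray(t,T(*a)),ray(s,S(*b))]);print('tray',x,e,atz(ray(t,T(*a)),.018),atz(ray(s,S(*b)),.018))
p=atz(ray(t,T(466,412)),.048);print('pointer',p,np.degrees(np.arctan2(*(p-ax)[1::-1])))
for a in [(405,112),(434,198)]: print(atz(ray(t,T(*a)),.19))
E
python3 m1.py
```

```text
post [0.704  0.0751 0.1763] [np.float64(0.9), np.float64(0.9)] [0.7034 0.074  0.18  ] [0.7073 0.0771 0.18  ]
post [ 0.6482 -0.0925  0.1768] [np.float64(0.3), np.float64(0.3)] [ 0.6477 -0.0927  0.18  ] [ 0.6514 -0.0905  0.18  ]
post [ 0.4807 -0.0368  0.1758] [np.float64(0.4), np.float64(0.4)] [ 0.4802 -0.0363  0.18  ] [ 0.486  -0.0353  0.18  ]
post [0.5364 0.1302 0.1763] [np.float64(0.4), np.float64(0.4)] [0.5361 0.1295 0.18  ] [0.5406 0.1315 0.18  ]
axis [0.5923 0.019  0.1763] [np.float64(0.12496688539274299), np.float64(0.12476308118898052), np.float64(0.12480971240631739), np.float64(0.12450538998429433)] [np.float64(26.658790447834942), np.float64(-63.39175274764633), np.float64(-153.4594885210103), np.float64(116.68059401995869)]
y [0.6197 0.1038 0.1538] [np.float64(0.8), np.float64(0.8)] [0.6199 0.103  0.154 ]
r [ 0.676  -0.0099  0.1536] [np.float64(0.0), np.float64(0.0)] [ 0.6759 -0.0099  0.154 ]
g [ 0.563  -0.0664  0.1491] [np.float64(0.2), np.float64(0.2)] [ 0.5624 -0.0664  0.154 ]
b [0.506  0.0462 0.1501] [np.float64(0.2), np.float64(0.2)] [0.5057 0.0459 0.154 ]
ax [0.591  0.0181 0.154 ]
[np.float64(71.18999961279975), np.float64(-18.294944765375725), np.float64(-108.67123621561358), np.float64(161.98259860959044)]
tray [0.5517 0.3958 0.0039] [np.float64(1.0), np.float64(1.0)] [0.55   0.3934 0.018 ] [0.5655 0.3939 0.018 ]
tray [0.5498 0.2265 0.0031] [np.float64(1.6), np.float64(1.6)] [0.5485 0.2228 0.018 ] [0.5635 0.2295 0.018 ]
tray [0.3817 0.2274 0.0172] [np.float64(1.2), np.float64(1.2)] [0.382 0.226 0.018] [0.3822 0.2286 0.018 ]
tray [0.3841 0.395  0.021 ] [np.float64(0.8), np.float64(0.8)] [0.3842 0.3949 0.018 ] [0.3803 0.3961 0.018 ]
pointer [0.4378 0.0675 0.048 ] 162.13159624152865
[0.6518 0.11   0.19  ]
[0.5881 0.0873 0.19  ]
```

```bash
cat >> h.py <<'E'
def ypose(a):  # tool pointing down, tool y at azimuth a deg
    a=np.radians(a); y=np.array([np.cos(a),np.sin(a),0]); z=np.array([0,0,-1.]); return np.c_[np.cross(y,z),y,z]
from scipy.spatial.transform import Rotation as Ro
def rows(wps,p=None,R=None):
    """wps: (pos,yaw,count,n)"""
    if p is None: s=r.read_state(); p,R=np.array(s['tool_pos']),np.array(s['ee_rot'])
    for pos,yaw,c,n in wps:
        Rt=ypose(yaw); rv=Ro.from_matrix(R.T@Rt).as_rotvec()
        p0=p.copy();R0=R.copy()
        for k in range(1,n+1):
            pn=p0+(np.array(pos)-p0)*k/n; Rn=R0@Ro.from_rotvec(rv*k/n).as_matrix()
            w=np.degrees(Ro.from_matrix(R.T@Rn).as_rotvec()); d=R.T@(pn-p)
            print('['+','.join('%.2f'%v for v in w)+','+','.join('%.4f'%v for v in d)+',%d],'%c)
            p,R=pn,Rn
    return p,R
E
python3 -c "
from h import *
rows([([.144,-.633,.27],-77.2,156,1),([.4803,-.0365,.27],-63.3,156,15)])"
```

```text
[-0.05,0.01,-0.03,0.0006,-0.0006,-0.0373,156],
[-0.00,-0.00,-0.93,0.0307,-0.0338,0.0000,156],
[-0.00,-0.00,-0.93,0.0312,-0.0333,0.0000,156],
[-0.00,-0.00,-0.93,0.0318,-0.0328,0.0000,156],
[-0.00,-0.00,-0.93,0.0323,-0.0323,0.0000,156],
[-0.00,-0.00,-0.93,0.0328,-0.0318,0.0000,156],
[-0.00,-0.00,-0.93,0.0333,-0.0312,0.0000,156],
[-0.00,-0.00,-0.93,0.0338,-0.0307,0.0000,156],
[-0.00,-0.00,-0.93,0.0343,-0.0301,0.0000,156],
[0.00,-0.00,-0.93,0.0348,-0.0296,0.0000,156],
[0.00,-0.00,-0.93,0.0353,-0.0290,0.0000,156],
[0.00,-0.00,-0.93,0.0357,-0.0284,0.0000,156],
[0.00,-0.00,-0.93,0.0362,-0.0278,0.0000,156],
[0.00,-0.00,-0.93,0.0366,-0.0273,0.0000,156],
[0.00,-0.00,-0.93,0.0371,-0.0267,0.0000,156],
[0.00,-0.00,-0.93,0.0375,-0.0261,0.0000,156],
```

Request:
servo_tool([
  [0, 0, 0, 0, 0, -0.037, 156],
  [0, 0, -0.9, 0.031, -0.034, 0, 156],
  [0, 0, -0.9, 0.031, -0.033, 0, 156],
  [0, 0, -0.9, 0.032, -0.033, 0, 156],
  [0, 0, -0.9, 0.032, -0.032, 0, 156],
  [0, 0, -0.9, 0.033, -0.032, 0, 156],
  [0, 0, -0.9, 0.033, -0.031, 0, 156],
  [0, 0, -0.9, 0.034, -0.031, 0, 156],
  [0, 0, -0.9, 0.034, -0.03, 0, 156],
  [0, 0, -0.9, 0.035, -0.03, 0, 156],
], force=20)

```text
time: 1.25
tool_pos: [0.3468, -0.2745, 0.2703]
ee_rot: [[0.934, 0.357, 0.0], [0.357, -0.934, -0.001], [0.0, 0.001, -1.0]]
contact_force: [0.1, -0.1, -0.5]
width: 0.385
```

Request:
servo_tool([
  [0, 0, -0.9, 0.035, -0.029, 0, 156],
  [0, 0, -0.9, 0.036, -0.028, 0, 156],
  [0, 0, -0.9, 0.036, -0.028, 0, 156],
  [0, 0, -0.9, 0.037, -0.027, 0, 156],
  [0, 0, -0.9, 0.037, -0.027, 0, 156],
  [0, 0, -0.9, 0.037, -0.026, 0, 156],
  [0, 0, 0, 0, 0, 0, 156],
  [0, 0, 0, 0, 0, 0, 156],
])

```text
time: 2.05
tool_pos: [0.482, -0.038, 0.2699]
ee_rot: [[0.896, 0.444, -0.001], [0.444, -0.896, 0.0], [-0.0, -0.0, -1.0]]
contact_force: [-0.0, -0.6, 0.3]
width: 0.387
```

Run:
```python
from h import *
np.set_printoptions(precision=4,suppress=True)
s,c=snap('wrist','w2.png'); print(s['time'],s['tool_pos'],s['ee_rot'],s['width'],s['contact_force'],s['joints'])
pose=(s['tool_pos'],s['ee_rot'])
for a in (26.7,-63.3,-153.3,116.7):
    x=[.592+.125*np.cos(np.radians(a)),.0185+.125*np.sin(np.radians(a)),.18]; print(a,proj(c,x,pose))
```

```text
2.05 [ 0.482  -0.038   0.2699] [[ 0.8958  0.4445 -0.0005]
 [ 0.4445 -0.8958  0.    ]
 [-0.0004 -0.0003 -1.    ]] 0.38665827918911455 [-0.0414 -0.5939  0.336 ] [ 22.2023  13.9439 -26.7484 109.0807   7.2904  58.6542 -71.2831]
26.7 [ 322.0341 -162.3144]
-63.3 [483.1375  45.7923]
-153.3 [323.9134 200.5142]
116.7 [163.2754  47.4199]
```

View pics/w2.png

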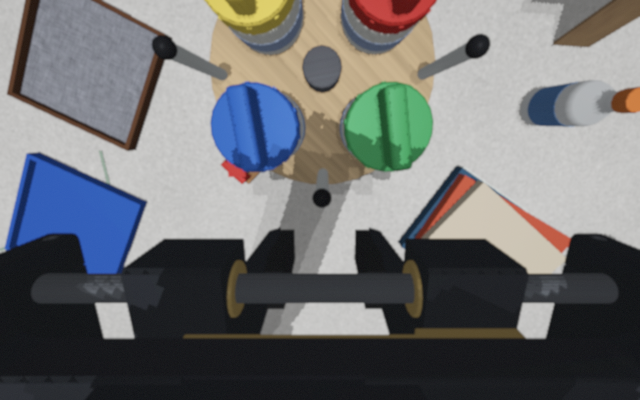

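```bash
python3 -c "
from h import *
rows([([.4803,-.0365,.165],-63.3,156,4)])"
```

```text
[0.00,0.01,-0.11,0.0001,-0.0008,0.0262,156],
[0.00,0.01,-0.11,0.0001,-0.0008,0.0262,156],
[0.00,0.01,-0.11,0.0001,-0.0008,0.0262,156],
[0.00,0.01,-0.11,0.0000,-0.0008,0.0262,156],
```

Request:
servo_tool([
  [0, 0, 0, 0, -0.001, 0.026, 156],
  [0, 0, 0, 0, -0.001, 0.026, 156],
  [0, 0, 0, 0, -0.001, 0.026, 156],
  [0, 0, 0, 0, 0, 0.026, 156],
  [0, 0, 0, 0, 0, 0, 156],
])

```text
time: 2.6
tool_pos: [0.4776, -0.0379, 0.1635]
ee_rot: [[0.898, 0.44, -0.006], [0.44, -0.898, -0.0], [-0.006, -0.002, -1.0]]
contact_force: [0.8, 0.5, 0.3]
width: 0.391
```

Request:
servo_tool([
  [0, 0, -7.15, 0.001, 0.0156, 0, 156],
  [0, 0, -7.15, 0.001, 0.0156, 0, 156],
  [0, 0, -7.15, 0.001, 0.0156, 0, 156],
  [0, 0, 0, 0, 0, 0, 156],
])

```text
time: 3.0
tool_pos: [0.5099, -0.0761, 0.1672]
ee_rot: [[0.675, 0.738, 0.002], [0.738, -0.675, -0.001], [0.0, 0.002, -1.0]]
contact_force: [-0.1, 0.3, 0.1]
width: 0.386
```

Run:
```python
from h import *
np.set_printoptions(precision=4,suppress=True)
s=r.read_state(); p=s['tool_pos'];d=p-np.array([.592,.0185,0]); y=s['ee_rot'][:,1]
print(p,s['time'],np.linalg.norm(d[:2]),np.degrees(np.arctan2(d[1],d[0])),np.degrees(np.arctan2(y[1],y[0])),s['contact_force'],s['joints'])
rows([([.592+.125*np.cos(np.radians(a)),.0185+.125*np.sin(np.radians(a)),.165],a+90,156,1) for a in np.linspace(206.7+28.5,206.7+93,9)-360])
```

```text
[ 0.5099 -0.0761  0.1672] 3.0 0.12525659595182514 -130.9814240181364 -42.472705749349245 [-0.1219  0.2672  0.063 ] [ 26.1711  25.4719 -28.452  110.468   16.1238  47.8518 -53.3274]
[0.11,-0.02,-7.67,0.0013,0.0134,0.0022,156],
[0.00,0.00,-8.06,0.0012,0.0175,0.0000,156],
[0.00,0.00,-8.06,0.0012,0.0175,0.0000,156],
[0.00,0.00,-8.06,0.0012,0.0175,0.0000,156],
[0.00,0.00,-8.06,0.0012,0.0175,0.0000,156],
[0.00,0.00,-8.06,0.0012,0.0175,0.0000,156],
[-0.00,0.00,-8.06,0.0012,0.0175,0.0000,156],
[-0.00,0.00,-8.06,0.0012,0.0175,0.0000,156],
[-0.00,0.00,-8.06,0.0012,0.0175,0.0000,156],
```

Request:
servo_tool([
  [0, 0, -7.7, 0.0013, 0.0134, 0.002, 156],
  [0, 0, -8, 0.0012, 0.0175, 0, 156],
  [0, 0, -8, 0.0012, 0.0175, 0, 156],
  [0, 0, -8, 0.0012, 0.0175, 0, 156],
  [0, 0, -8, 0.0012, 0.0175, 0, 156],
  [0, 0, 0, 0, 0, 0, 156],
])

```text
time: 3.6
tool_pos: [0.5864, -0.1042, 0.1649]
ee_rot: [[0.049, 0.999, 0.002], [0.999, -0.049, 0.0], [0.0, 0.002, -1.0]]
contact_force: [0.7, -0.1, -0.9]
width: 0.39
```

Run:
```python
from h import *
np.set_printoptions(precision=4,suppress=True)
s=r.read_state(); p=s['tool_pos'];d=p-np.array([.592,.0185,0]); y=s['ee_rot'][:,1]
print(p,s['time'],np.linalg.norm(d[:2]),np.degrees(np.arctan2(d[1],d[0])),np.degrees(np.arctan2(y[1],y[0])),s['contact_force'],s['joints'])
rows([([.592+.125*np.cos(np.radians(a)),.0185+.125*np.sin(np.radians(a)),.165],a+90,156,1) for a in np.linspace(206.7+67,206.7+91,5)-360])
```

```text
[ 0.5864 -0.1042  0.1649] 3.6 0.12280774947339837 -92.60772763795535 -2.7852460330965103 [ 0.7451 -0.0585 -0.8881] [ 31.3633  34.6793 -35.6241  98.4618  23.9909  54.5647 -16.367 ]
[0.09,-0.01,-6.49,-0.0014,0.0137,-0.0001,156],
[-0.00,-0.00,-6.00,0.0007,0.0131,-0.0000,156],
[0.00,-0.00,-6.00,0.0007,0.0131,-0.0000,156],
[0.00,-0.00,-6.00,0.0007,0.0131,-0.0000,156],
[0.00,-0.00,-6.00,0.0007,0.0131,-0.0000,156],
```

Request:
servo_tool([
  [0, 0, -6.5, -0.001, 0.0137, 0, 156],
  [0, 0, -6, 0.0007, 0.0131, 0, 156],
  [0, 0, -6, 0.0007, 0.0131, 0, 156],
  [0, 0, -6, 0.0007, 0.0131, 0, 156],
  [0, 0, -6, 0.0007, 0.0131, 0, 156],
  [0, 0, 0, 0, 0, 0, 156],
  [0, 0, 0, 0, 0, 0, 156],
])

```text
time: 4.3
tool_pos: [0.6485, -0.0905, 0.1646]
ee_rot: [[-0.463, 0.886, 0.0], [0.886, 0.463, -0.0], [-0.0, 0.0, -1.0]]
contact_force: [0.3, -0.6, -0.1]
width: 0.387
```

```bash
cat > chk.py <<'E'
from h import *
np.set_printoptions(precision=4,suppress=True)
s=r.read_state(); p=s['tool_pos'];d=p-np.array([.592,.0185,0]); y=s['ee_rot'][:,1]
print(p,s['time'],np.linalg.norm(d[:2]),np.degrees(np.arctan2(d[1],d[0])),np.degrees(np.arctan2(y[1],y[0])),s['contact_force'],s['joints'])
E
cat chk.py - >chk2.py <<'E'
for n in ('top',): 
  _,c=snap(n,'t3.png')
# yellow/ blue / red / green blobs at lids
im=c['frame'].astype(int);hsv=cv2.cvtColor(c['frame'],cv2.COLOR_RGB2HSV)
sub=np.zeros(hsv.shape[:2],bool);sub[140:225,270:350]=1
m=sub&(hsv[:,:,0]>20)&(hsv[:,:,0]<33)&(hsv[:,:,1]>150)
v,u=np.where(m);print(len(u),u.mean(),v.mean());q=atz(ray(c,(u.mean(),v.mean())),.157)
d=q-np.array([.592,.0185,0]);print(q,np.hypot(*d[:2]),np.degrees(np.arctan2(d[1],d[0])))
E
python3 chk2.py
```

```text
[ 0.6485 -0.0905  0.1646] 4.3 0.12273966342088528 -62.61392473490972 27.61300918507872 [ 0.2743 -0.5716 -0.0548] [ 30.7344  41.884  -41.1442  88.7391  30.1927  60.8868   9.5084]
379 300.36675461741424 201.49604221635883
[0.5094 0.0542 0.157 ] 0.08993241326031143 156.6255065248363
```

Request:
servo_tool([
  [0, 0, -2, 0, 0.0044, 0, 156],
  [0, 0, -2, 0, 0.0044, 0, 156],
  [0, 0, 0, 0, 0, 0, 156],
  [0, 0, 0, 0, 0, 0, 156],
  [0, 0, 0, 0, 0, 0, 156],
])

```text
time: 4.85
tool_pos: [0.6569, -0.0864, 0.1641]
ee_rot: [[-0.528, 0.849, 0.0], [0.849, 0.528, 0.0], [-0.0, 0.0, -1.0]]
contact_force: [-0.8, 0.6, -0.4]
width: 0.385
```

```bash
python3 chk2.py
```

```text
[ 0.6569 -0.0864  0.1641] 4.85 0.12336104046499567 -58.27711835972373 31.879059557424615 [-0.8094  0.6059 -0.4401] [ 30.421   42.8918 -41.9004  87.4277  31.0625  61.7295  13.0715]
372 302.16129032258067 202.247311827957
[0.5067 0.0474 0.157 ] 0.09004128462456408 161.25919744770303
```

```bash
python3 -c "
from h import *
rows([([.6535,-.0885,.164],31.9,156,1),([.6535,-.0885,.27],31.9,110,3),([.46,.031,.28],20,110,6),])"
```

```text
[0.02,0.01,-0.02,0.0001,-0.0039,0.0001,156],
[0.00,0.00,0.00,0.0000,-0.0000,-0.0353,110],
[0.00,0.00,0.00,0.0000,-0.0000,-0.0353,110],
[0.00,0.00,0.00,0.0000,-0.0000,-0.0353,110],
[0.00,-0.00,1.98,0.0340,-0.0169,-0.0017,110],
[0.00,-0.00,1.98,0.0333,-0.0180,-0.0017,110],
[0.00,-0.00,1.98,0.0327,-0.0192,-0.0017,110],
[0.00,-0.00,1.98,0.0320,-0.0203,-0.0017,110],
[0.00,-0.00,1.98,0.0313,-0.0214,-0.0017,110],
[0.00,-0.00,1.98,0.0305,-0.0224,-0.0017,110],
```

```bash
python3 -c "
from h import *
rows([([.5066,.0468,.27],20,110,6)],np.array([.6535,-.0885,.27]),ypose(31.9))"
```

```text
[0.00,0.00,1.98,0.0321,-0.0089,0.0000,110],
[0.00,0.00,1.98,0.0318,-0.0100,0.0000,110],
[0.00,0.00,1.98,0.0314,-0.0111,0.0000,110],
[0.00,0.00,1.98,0.0310,-0.0121,0.0000,110],
[0.00,0.00,1.98,0.0306,-0.0132,0.0000,110],
[0.00,0.00,1.98,0.0301,-0.0143,0.0000,110],
```

Request:
servo_tool([
  [0, 0, 0, 0, -0.004, 0, 156],
  [0, 0, 0, 0, 0, -0.035, 156],
  [0, 0, 0, 0, 0, -0.035, 110],
  [0, 0, 0, 0, 0, -0.036, 110],
])

```text
time: 5.3
tool_pos: [0.6528, -0.0888, 0.2711]
ee_rot: [[-0.528, 0.849, -0.001], [0.849, 0.528, 0.0], [0.0, -0.001, -1.0]]
contact_force: [0.8, 0.5, -0.1]
width: 0.543
```

Request:
servo_tool([
  [0, 0, 2, 0.032, -0.009, 0, 110],
  [0, 0, 2, 0.032, -0.01, 0, 110],
  [0, 0, 2, 0.031, -0.011, 0, 110],
  [0, 0, 2, 0.031, -0.012, 0, 110],
  [0, 0, 2, 0.031, -0.013, 0, 110],
  [0, 0, 2, 0.03, -0.014, 0, 110],
  [0, 0, 0, 0, 0, 0, 110],
  [0, 0, 0, 0, 0, 0, 110],
])

```text
time: 6.1
tool_pos: [0.5067, 0.047, 0.2704]
ee_rot: [[-0.342, 0.94, 0.001], [0.94, 0.342, -0.001], [-0.001, 0.0, -1.0]]
contact_force: [0.1, -0.1, -0.1]
width: 0.565
```

```bash
cat chk.py - >chk3.py <<'E'
s,c=snap('wrist','w4.png');print(proj(c,[.5066,.0468,.154],(s['tool_pos'],s['ee_rot'])),proj(c,[.5066,.0468,.19],(s['tool_pos'],s['ee_rot'])))
E
python3 chk3.py
```

```text
[0.5067 0.047  0.2704] 6.1 0.0898957862664154 161.51206665229418 19.97518082075027 [ 0.0725 -0.103  -0.1117] [ 29.1489  21.2834 -49.0888 104.8329  18.1685  62.0626  -6.6878]
[324.8096 193.384 ] [324.8909 203.6888]
```

View pics/w4.png

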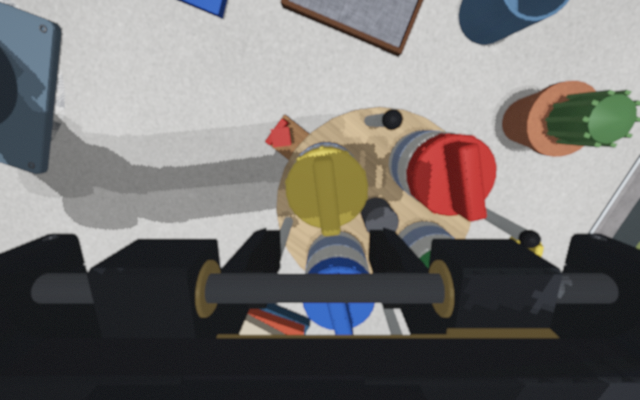

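Run:
```python
import cv2
a=cv2.imread('pics/w4.png')[135:250,270:385]
a=cv2.convertScaleAbs(a,alpha=1.5)
cv2.imwrite('pics/w4c.png',cv2.resize(a,None,fx=5,fy=5,interpolation=cv2.INTER_CUBIC))
```

```text
(no output)
```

View pics/w4c.png

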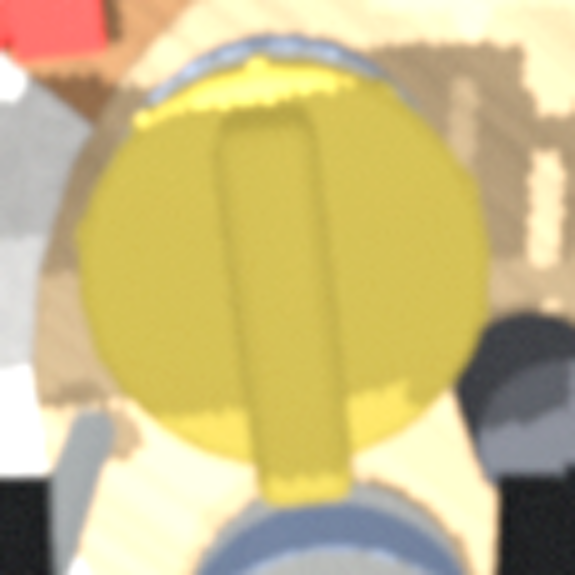

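```bash
cat > m4.py <<'E'
from h import *
np.set_printoptions(precision=4,suppress=True)
s=r.read_state();c=r.camera('wrist');ps=(s['tool_pos'],s['ee_rot'])
W=lambda u,v:(270+(u+.5)/5-.5,135+(v+.5)/5-.5)
for e in [((222,150),(259,480)),((312,150),(350,480)),((266,125),(306,482))]:
    a,b=[atz(ray(c,W(*q),ps),.19) for q in e];d=a-b;print(a,b,(a+b)/2,np.linalg.norm(d),np.degrees(np.arctan2(d[1],d[0])))
l=atz(ray(c,W(284,262),ps),.154);print('lid',l)
E
python3 m4.py
```

```text
[0.487 0.075 0.19 ] [0.5128 0.0217 0.19  ] [0.4999 0.0484 0.19  ] 0.0592777289887168 115.75340337553976
[0.5011 0.0802 0.19  ] [0.528  0.0272 0.19  ] [0.5146 0.0537 0.19  ] 0.05941035181238182 116.89221789249774
[0.4925 0.0815 0.19  ] [0.5208 0.0242 0.19  ] [0.5066 0.0528 0.19  ] 0.06390883912747838 116.25308116804091
lid [0.5064 0.0528 0.154 ]
```

```bash
python3 -c "
from h import *
rows([([.5067,.049,.181],26.3,110,4)])"
```

```text
[0.00,0.01,-1.61,0.0008,0.0000,0.0223,110],
[0.00,0.01,-1.61,0.0008,0.0001,0.0223,110],
[0.00,0.01,-1.61,0.0008,0.0001,0.0223,110],
[0.00,0.01,-1.61,0.0008,0.0001,0.0223,110],
```

Request:
servo_tool([
  [0, 0, -1.6, 0.0005, 0, 0.0225, 110],
  [0, 0, -1.6, 0.0005, 0, 0.0225, 110],
  [0, 0, -1.6, 0.0005, 0, 0.0225, 110],
  [0, 0, -1.6, 0.0005, 0, 0.0215, 110],
  [0, 0, 0, 0, 0, 0, 110],
])

```text
time: 6.7
tool_pos: [0.5049, 0.0477, 0.1785]
ee_rot: [[-0.442, 0.897, -0.005], [0.897, 0.442, 0.0], [0.002, -0.005, -1.0]]
contact_force: [1.1, 0.2, -0.6]
width: 0.571
```

Request:
servo_tool([
  [0, 0, 0, 0, 0, 0, 160],
  [0, 0, 0, 0, 0, 0, 190],
  [0, 0, 0, 0, 0, 0, 210],
  [0, 0, 0, 0, 0, 0, 255],
  [0, 0, 0, 0, 0, 0, 255],
  [0, 0, 0, 0, 0, 0, 255],
], force=12)

```text
time: 7.3
tool_pos: [0.5068, 0.049, 0.1818]
ee_rot: [[-0.443, 0.896, 0.002], [0.896, 0.443, -0.0], [-0.001, 0.001, -1.0]]
contact_force: [0.6, 0.5, 3.6]
width: 0.191
```

```bash
python3 chk.py; python3 -c "
from h import *
s=r.read_state();print(s['torque'],s['width']*88)"
```

```text
[0.5068 0.049  0.1818] 7.3 0.09048805585077135 160.26935703897914 26.31214988451884 [0.6388 0.506  3.6477] [ 26.0661  28.2543 -46.6745 109.9795  25.7224  52.6084  -6.9398]
[-0.02556905 -0.23670428 -0.02169999] 16.812556132351894
```

Request:
servo_tool([
  [0, 0, -6, 0, 0, 0, 255],
  [0, 0, -8, 0, 0, 0, 255],
  [0, 0, -8, 0, 0, 0, 255],
  [0, 0, -8, 0, 0, 0, 255],
  [0, 0, 0, 0, 0, 0, 255],
], force=20)

```text
time: 7.8
tool_pos: [0.5067, 0.0491, 0.1817]
ee_rot: [[-0.834, 0.552, 0.001], [0.552, 0.834, 0.0], [-0.001, 0.001, -1.0]]
contact_force: [0.8, -0.6, 6.2]
width: 0.196
```

```bash
python3 chk.py; python3 -c "
from h import *
s=r.read_state();print(s['torque'],s['width']*88)"
```

```text
[0.5067 0.0491 0.1817] 7.8 0.09065147098639967 160.27756365834765 56.5170526335193 [ 0.7945 -0.6184  6.1609] [ 30.8488  30.9688 -53.6617 109.744   30.509   54.7335  19.2272]
[-0.11759142 -0.0545693  -0.00578867] 17.27282571180201
```

Request:
servo_tool([
  [0, 0, -8, 0, 0, -0.0003, 255],
  [0, 0, -8, 0, 0, -0.0003, 255],
  [0, 0, -8, 0, 0, -0.0003, 255],
  [0, 0, -8, 0, 0, -0.0003, 255],
  [0, 0, -8, 0, 0, -0.0003, 255],
  [0, 0, -8, 0, 0, 0, 255],
  [0, 0, -7, 0, 0, 0, 255],
  [0, 0, 0, 0, 0, 0, 255],
])

```text
time: 8.6
tool_pos: [0.5059, 0.0488, 0.1822]
ee_rot: [[-0.931, -0.364, -0.001], [-0.364, 0.931, 0.001], [0.001, 0.001, -1.0]]
contact_force: [0.5, 0.5, -2.1]
width: 0.196
```

```bash
python3 chk.py; python3 -c "
from h import *
s=r.read_state();print(s['torque'],s['width']*88)"
```

```text
[0.5059 0.0488 0.1822] 8.6 0.09130871756950568 160.6091686450401 111.35100587690341 [ 0.5045  0.4872 -2.0596] [ 38.2358  37.4156 -65.9487 109.4299  39.704   60.1664  66.4499]
[ 0.1468336  -0.19051561  0.01114805] 17.262362522340702
```

Request:
servo_tool([
  [0, 0, 0, 0, 0, -0.002, 255],
  [0, 0, 0, 0, 0, -0.002, 255],
  [0, 0, 0, 0, 0, -0.002, 255],
  [0, 0, 0, 0, 0, 0, 255],
])

```text
time: 9.0
tool_pos: [0.5058, 0.0485, 0.1869]
ee_rot: [[-0.932, -0.362, -0.001], [-0.362, 0.932, 0.001], [0.0, 0.001, -1.0]]
contact_force: [7.7, 3.4, -22.3]
width: 0.195
```

```bash
python3 chk.py
```

```text
[0.5058 0.0485 0.1869] 9.0 0.09121687120611428 160.8253218618997 111.213723350492 [  7.6909   3.4014 -22.3057] [ 38.4608  36.9525 -66.1226 109.231   39.125   60.4622  66.7954]
```

Request:
servo_tool([
  [0, 0, 0, 0, 0, 0.003, 255],
  [0, 0, 0, 0, 0, 0.002, 255],
  [0, 0, 0, 0, 0, 0, 255],
  [0, 0, 0, 0, 0, 0, 130],
  [0, 0, 0, 0, 0, 0, 130],
  [0, 0, 0, 0, 0, 0, 130],
])

```text
time: 9.6
tool_pos: [0.5063, 0.0491, 0.1839]
ee_rot: [[-0.932, -0.363, 0.0], [-0.363, 0.932, 0.0], [-0.0, -0.0, -1.0]]
contact_force: [-0.3, 0.3, 0.3]
width: 0.442
```

Request:
servo_tool([
  [0, 0, 0, 0, 0, -0.025, 130],
  [0, 0, 0, 0, 0, -0.025, 130],
  [0, 0, 8.5, 0, 0, 0, 130],
  [0, 0, 8.5, 0, 0, 0, 130],
  [0, 0, 8.5, 0, 0, 0, 130],
  [0, 0, 8.5, 0, 0, 0, 130],
  [0, 0, 8.5, 0, 0, 0, 130],
  [0, 0, 8.5, 0, 0, 0, 130],
  [0, 0, 8.5, 0, 0, 0, 130],
  [0, 0, 8.5, 0, 0, 0, 130],
  [0, 0, 8.5, 0, 0, 0, 130],
  [0, 0, 8.5, 0, 0, 0, 130],
])

```text
time: 10.8
tool_pos: [0.5061, 0.0492, 0.2338]
ee_rot: [[-0.438, 0.899, 0.0], [0.899, 0.438, 0.0], [-0.0, 0.0, -1.0]]
contact_force: [-0.6, -0.5, -0.9]
width: 0.491
```

Request:
servo_tool([
  [0, 0, 8.5, 0, 0, 0, 130],
  [0, 0, 8.5, 0, 0, 0, 130],
  [0, 0, 8.5, 0, 0, 0, 130],
  [0, 0, 8.5, 0, 0, 0, 130],
  [0, 0, 8.5, 0, 0, 0, 130],
  [0, 0, 8.5, 0, 0, 0, 130],
  [0, 0, 8.5, 0, 0, 0, 130],
  [0, 0, 8.5, 0, 0, 0, 130],
  [0, 0, 8.5, 0, 0, 0, 130],
  [0, 0, 8.5, 0, 0, 0, 130],
  [0, 0, 8.5, 0, 0, 0, 130],
  [0, 0, 0, 0, 0, 0, 130],
])

```text
time: 12.0
tool_pos: [0.5061, 0.0493, 0.2338]
ee_rot: [[0.922, 0.387, 0.0], [0.387, -0.922, -0.0], [0.0, 0.0, -1.0]]
contact_force: [-0.4, -0.2, -0.1]
width: 0.491
```

```bash
sed -i 's/w4/w5/' chk3.py; python3 chk3.py
python3 - <<'E'
from h import *
import cv2
a=cv2.imread('pics/w5.png')[130:260,250:410]
cv2.imwrite('pics/w5c.png',cv2.resize(cv2.convertScaleAbs(a,alpha=1.5),None,fx=4,fy=4,interpolation=cv2.INTER_CUBIC))
rows([([.5062,.0487,.182],-68.8,130,4)])
E
```

```text
[0.5061 0.0493 0.2338] 12.0 0.09119606147922207 160.28524470963853 -67.23401072299674 [-0.42   -0.2231 -0.1355] [ 13.4111  19.4975 -29.2945 107.9618  11.4563  55.4021 -88.2577]
[327.8355 202.8236] [328.4792 216.439 ]
[0.00,-0.00,0.46,-0.0000,0.0001,0.0129,130],
[0.00,-0.00,0.46,-0.0000,0.0001,0.0129,130],
[0.00,-0.00,0.46,-0.0000,0.0001,0.0129,130],
[0.00,-0.00,0.46,-0.0000,0.0001,0.0129,130],
```

View pics/w5c.png

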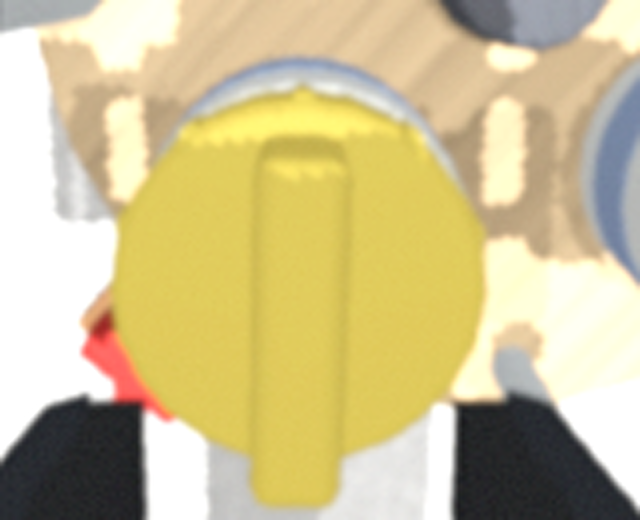

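Request:
servo_tool([
  [0, 0, 0.5, 0, 0, 0.013, 130],
  [0, 0, 0.5, 0, 0, 0.013, 130],
  [0, 0, 0.4, 0, 0, 0.013, 130],
  [0, 0, 0, 0, 0, 0.012, 130],
  [0, 0, 0, 0, 0, 0, 130],
  [0, 0, 0, 0, 0, 0, 190],
  [0, 0, 0, 0, 0, 0, 255],
  [0, 0, 0, 0, 0, 0, 255],
  [0, 0, 0, 0, 0, 0, 255],
])

```text
time: 12.95
tool_pos: [0.5065, 0.0491, 0.183]
ee_rot: [[0.931, 0.365, 0.001], [0.365, -0.931, 0.0], [0.001, 0.0, -1.0]]
contact_force: [0.6, 0.6, 0.5]
width: 0.188
```

Request:
servo_tool([
  [0, 0, -8, 0, 0, 0, 255],
  [0, 0, -8, 0, 0, 0, 255],
  [0, 0, -8, 0, 0, 0, 255],
  [0, 0, 0, 0, 0, 0, 255],
])

```text
time: 13.35
tool_pos: [0.5065, 0.0489, 0.183]
ee_rot: [[0.701, 0.713, 0.001], [0.713, -0.701, 0.0], [0.001, 0.0, -1.0]]
contact_force: [-0.2, 0.7, 2.4]
width: 0.192
```

Request:
servo_tool([
  [0, 0, 0, 0, 0, -0.002, 255],
  [0, 0, 0, 0, 0, -0.002, 255],
  [0, 0, 0, 0, 0, -0.002, 255],
  [0, 0, 0, 0, 0, -0.001, 255],
  [0, 0, 0, 0, 0, 0, 255],
])

```text
time: 13.85
tool_pos: [0.5056, 0.0492, 0.1887]
ee_rot: [[0.702, 0.712, -0.001], [0.712, -0.702, 0.001], [-0.0, -0.001, -1.0]]
contact_force: [3.0, 2.2, -14.4]
width: 0.19
```

```bash
python3 chk.py
```

```text
[0.5056 0.0492 0.1887] 13.85 0.09172381594234268 160.47476096546336 -44.59903025302416 [  3.0305   2.1762 -14.3974] [ 16.2366  23.9229 -33.3361 110.2186  16.6723  50.7177 -70.1302]
```

Still caught at about 109°. I'll lower it, turn 26° more and probe again.

Request:
servo_tool([
  [0, 0, 0, 0, 0, 0.003, 255],
  [0, 0, 0, 0, 0, 0.002, 255],
  [0, 0, -8, 0, 0, 0, 255],
  [0, 0, -8, 0, 0, 0, 255],
  [0, 0, -8, 0, 0, 0, 255],
  [0, 0, -2, 0, 0, 0, 255],
  [0, 0, 0, 0, 0, 0, 255],
])

```text
time: 14.55
tool_pos: [0.5065, 0.0488, 0.185]
ee_rot: [[0.319, 0.948, 0.001], [0.948, -0.319, -0.0], [0.0, 0.001, -1.0]]
contact_force: [-0.0, 0.1, -1.4]
width: 0.19
```

Request:
servo_tool([
  [0, 0, 0, 0, 0, -0.002, 255],
  [0, 0, 0, 0, 0, -0.002, 255],
  [0, 0, 0, 0, 0, -0.002, 255],
  [0, 0, 0, 0, 0, -0.001, 255],
  [0, 0, 0, 0, 0, 0, 255],
])

```text
time: 15.05
tool_pos: [0.5063, 0.0491, 0.1918]
ee_rot: [[0.319, 0.948, 0.0], [0.948, -0.319, -0.0], [0.0, 0.0, -1.0]]
contact_force: [-0.4, -0.1, -1.6]
width: 0.192
```

```bash
python3 chk.py
```

```text
[0.5063 0.0491 0.1918] 15.05 0.09102084753036796 160.38299255738488 -18.589224238813966 [-0.4456 -0.126  -1.6376] [ 20.7802  25.0606 -39.2783 109.7988  19.9033  52.0069 -46.9014]
```

Request:
servo_tool([
  [0, 0, 0, 0, 0, -0.005, 255],
  [0, 0, 0, 0, 0, -0.005, 255],
  [0, 0, 0, 0, 0, -0.01, 255],
  [0, 0, 0, 0, 0, -0.01, 255],
  [0, 0, 0, 0, 0, -0.015, 255],
  [0, 0, 0, 0, 0, -0.015, 255],
  [0, 0, 0, 0, 0, -0.015, 255],
  [0, 0, 0, 0, 0, 0, 255],
  [0, 0, 0, 0, 0, 0, 255],
])

```text
time: 15.95
tool_pos: [0.5062, 0.0489, 0.2669]
ee_rot: [[0.319, 0.948, 0.001], [0.948, -0.319, -0.0], [0.0, 0.001, -1.0]]
contact_force: [-0.2, 0.3, -0.5]
width: 0.188
```

```bash
sed -i 's/w5/w6/' chk3.py; python3 chk3.py
python3 - <<'E'
from h import *
rows([([.466,.310,.267],-18.6,255,8)])
E
```

```text
[0.5062 0.0489 0.2669] 15.95 0.09100439315847594 160.48109850085243 -18.593396631830544 [-0.245   0.2533 -0.4839] [ 23.5334  19.5504 -41.7913 105.3787  14.8603  60.5954 -42.5814]
[326.2496 195.4661] [326.5779 206.1617]
[-0.00,0.00,0.00,0.0294,-0.0151,-0.0001,255],
[-0.00,0.00,0.00,0.0294,-0.0151,-0.0001,255],
[-0.00,0.00,0.00,0.0294,-0.0151,-0.0001,255],
[-0.00,0.00,0.00,0.0294,-0.0151,-0.0001,255],
[-0.00,0.00,0.00,0.0294,-0.0151,-0.0001,255],
[-0.00,0.00,0.00,0.0294,-0.0151,-0.0001,255],
[-0.00,0.00,0.00,0.0294,-0.0151,-0.0001,255],
[-0.00,0.00,0.00,0.0294,-0.0151,-0.0001,255],
```

View pics/w6.png

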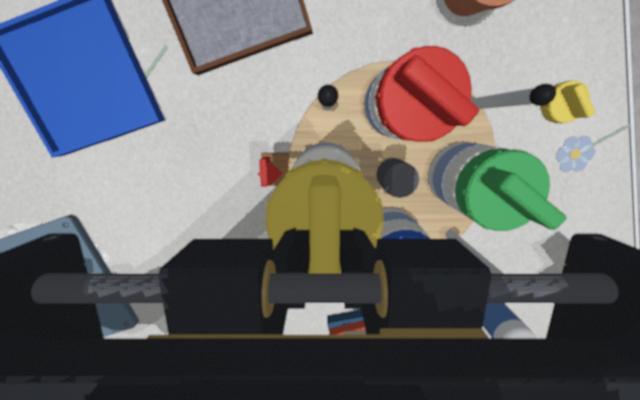

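Request:
servo_tool([
  [0, 0, 0, 0.015, -0.008, 0, 255],
  [0, 0, 0, 0.03, -0.015, 0, 255],
  [0, 0, 0, 0.03, -0.015, 0, 255],
  [0, 0, 0, 0.03, -0.015, 0, 255],
  [0, 0, 0, 0.03, -0.015, 0, 255],
  [0, 0, 0, 0.03, -0.015, 0, 255],
  [0, 0, 0, 0.03, -0.015, 0, 255],
  [0, 0, 0, 0.025, -0.014, 0, 255],
  [0, 0, 0, 0.015, -0.008, 0, 255],
  [0, 0, 0, 0, 0, 0, 255],
])

```text
time: 17.0
tool_pos: [0.4655, 0.3125, 0.2659]
ee_rot: [[0.314, 0.949, -0.002], [0.949, -0.314, 0.001], [0.0, -0.002, -1.0]]
contact_force: [-0.4, -0.3, -0.9]
width: 0.188
```

Request:
servo_tool([
  [0, 0, 0, 0, 0, 0.03, 255],
  [0, 0, 0, 0, 0, 0.04, 255],
  [0, 0, 0, 0, 0, 0.04, 255],
  [0, 0, 0, 0, 0, 0.035, 255],
  [0, 0, 0, 0, 0, 0.025, 255],
  [0, 0, 0, 0, 0, 0.01, 255],
  [0, 0, 0, 0, 0, 0.005, 255],
  [0, 0, 0, 0, 0, 0, 255],
  [0, 0, 0, 0, 0, 0, 255],
])

```text
time: 17.9
tool_pos: [0.4681, 0.3103, 0.0828]
ee_rot: [[0.319, 0.948, 0.002], [0.948, -0.319, 0.001], [0.001, 0.001, -1.0]]
contact_force: [-0.1, 0.3, -0.1]
width: 0.193
```

```bash
sed -i 's/w6/w7/' chk3.py; python3 chk3.py
```

```text
[0.4681 0.3103 0.0828] 17.9 0.3170103104743927 112.99967481635016 -18.605202024586134 [-0.099   0.2993 -0.1393] [-11.242   39.3973 -36.2759 105.9558  32.0323  45.1253 -83.1798]
[540.0914 683.495 ] [602.0959 844.243 ]
```

View pics/w7.png

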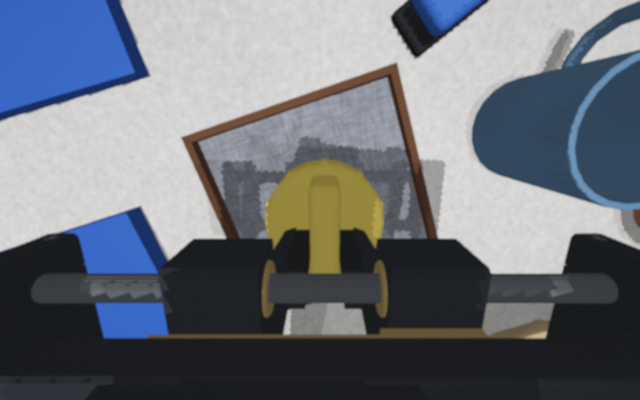

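Request:
servo_tool([
  [0, 0, 0, 0, 0, 0.008, 255],
  [0, 0, 0, 0, 0, 0.006, 255],
  [0, 0, 0, 0, 0, 0.004, 255],
  [0, 0, 0, 0, 0, 0.001, 255],
  [0, 0, 0, 0, 0, 0.001, 255],
  [0, 0, 0, 0, 0, 0, 255],
])

```text
time: 18.55
tool_pos: [0.4672, 0.31, 0.0615]
ee_rot: [[0.319, 0.948, -0.0], [0.948, -0.319, 0.0], [-0.0, -0.0, -1.0]]
contact_force: [0.3, 0.3, -0.5]
width: 0.191
```

Request:
servo_tool([
  [0, 0, 0, 0, 0, 0.001, 255],
  [0, 0, 0, 0, 0, 0.001, 255],
  [0, 0, 0, 0, 0, 0, 255],
])

```text
time: 18.85
tool_pos: [0.4674, 0.3102, 0.0609]
ee_rot: [[0.319, 0.948, 0.001], [0.948, -0.319, -0.0], [-0.0, 0.001, -1.0]]
contact_force: [-2.5, -2.2, 12.6]
width: 0.191
```

Request:
servo_tool([
  [0, 0, 0, 0, 0, 0.001, 255],
  [0, 0, 0, 0, 0, 0, 255],
])

```text
time: 19.05
tool_pos: [0.4674, 0.3103, 0.0607]
ee_rot: [[0.319, 0.948, 0.001], [0.948, -0.319, -0.001], [-0.0, 0.001, -1.0]]
contact_force: [-5.1, -4.1, 20.6]
width: 0.194
```

Landed on the felt. I'll back off 2 mm, open slowly and retreat.

Request:
servo_tool([
  [0, 0, 0, 0, 0, -0.002, 255],
  [0, 0, 0, 0, 0, -0.0005, 255],
  [0, 0, 0, 0, 0, 0, 200],
  [0, 0, 0, 0, 0, 0, 170],
  [0, 0, 0, 0, 0, 0, 130],
  [0, 0, 0, 0, 0, 0, 130],
  [0, 0, 0, 0, 0, -0.02, 130],
  [0, 0, 0, 0, 0, -0.04, 130],
  [0, 0, 0, 0, 0, -0.05, 130],
  [0, 0, 0, 0, 0, -0.05, 130],
  [0, 0, 0, 0, 0, 0, 130],
  [0, 0, 0, 0, 0, 0, 130],
])

```text
time: 20.25
tool_pos: [0.4678, 0.3101, 0.2219]
ee_rot: [[0.319, 0.948, 0.002], [0.948, -0.319, 0.001], [0.001, 0.002, -1.0]]
contact_force: [0.1, -0.9, -1.0]
width: 0.488
```

```bash
python3 chk.py
python3 - <<'E'
from h import *
_,c=snap('scene','s9.png');_,t=snap('top','t9.png');_,w=snap('wrist','w9.png')
a=cv2.resize(c['frame'][165:305,240:460,::-1],None,fx=3.6,fy=3.6,interpolation=cv2.INTER_CUBIC)
cv2.imwrite('pics/s9c.png',a)
hsv=cv2.cvtColor(t['frame'],cv2.COLOR_RGB2HSV)
m=(hsv[:,:,0]>20)&(hsv[:,:,0]<33)&(hsv[:,:,1]>150)
v,u=np.where(m);k=(u>205)&(u<270)&(v>180)&(v<245);print(k.sum(),atz(ray(t,(u[k].mean(),v[k].mean())),.035) if k.any() else 0)
E
```

```text
[0.4678 0.3101 0.2219] 20.25 0.3169894811715637 113.06581917542567 -18.60109222354859 [ 0.1415 -0.9015 -1.008 ] [ -5.8932  28.9827 -43.1312 100.6993  22.7412  59.2453 -75.8861]
48 [0.48841321 0.28803999 0.035     ]
```

View pics/s9c.png

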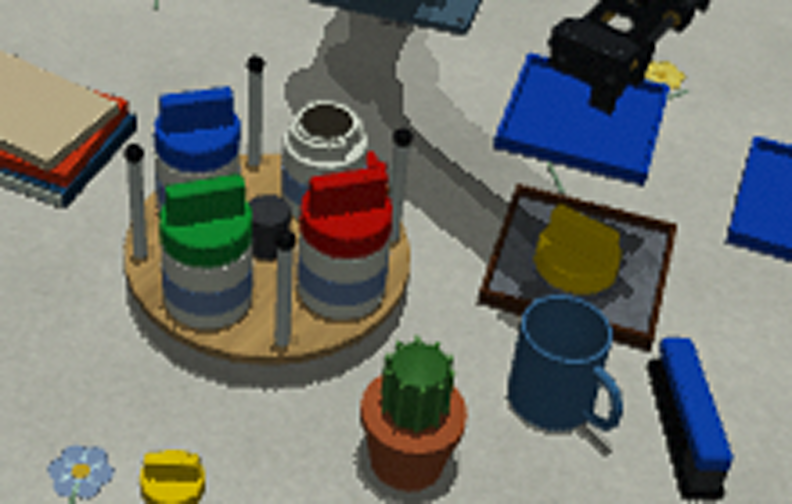

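```bash
python3 -c "
from rig import r
print(r.hand_in())"
```

```text
the job is handed in; nothing more can be done
None
```

The yellow lid is unscrewed and lying flat, right way up, in the dark wooden tray. The job was handed in at about 20 s; no verdict was reported.

- **Carousel:** I turned it a quarter turn anticlockwise, with the jaws set loosely around one post. It first stopped about 5° short, so I pushed a little further and it clicked in. The yellow lid then measured about 161.3°, against a front direction of 161.7°.
- **Lid:** Test pulls at about 85° (22 N) and 109° (14 N) both met the catch, so I lowered it each time and kept turning. After the first pull I let go and regripped half a turn round, because joint 3 was nearing its limit. At about 135° the lid lifted free with about 1.6 N.
- **Set-down:** The lid touched the felt, and I pressed to about 20 N before backing off and releasing, more than a gentle set-down needed.

**Last checks:** In the final scene view the open canister is at the front and the other three lids are on. The one post I compared with its starting pixel matched to within a pixel. The mug, cactus and stapler look unmoved; I did not check the glue or the pencil jar. The gripper is clear of everything.

**Disagreements:**
- The wrist camera placed the front lid about 5 mm further left than the top camera. I aimed between the two and the side forces stayed small.
- A final top-camera colour fit put the lid about 20 mm off the tray's centre along each side, but only 48 pixels were visible past the arm. I relied instead on the release point, (0.467, 0.310), about 1 mm from the estimated centre.

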